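# Let a cylinder head down with the bench lift's release valve

### The arm

A 6-joint arm with a two-finger parallel gripper is mounted at the origin on the work surface. World frame = base frame: x ahead of the robot, y to its left, z up, the work surface at z = 0. Lengths are in mm, angles in rad, forces in N, time in s.
With the tool pointing down it reaches from about 350 to 975 mm from the base axis. Payload 7.1 kg.
Tool frame: the origin (TCP) lies at the very end of the fingers, on their centre line; the grasp point (between the pads) lies tcp_to_grasp behind it (tcp_to_grasp is the distance from the TCP to the grasp point, in mm); z points along the fingers, x is the direction in which the jaws open and shut, and the axes are right-handed (so a half turn about z gives the same grasp; the last joint's range is limited). The gripper opens to 88 mm and grips with 3 to 60 N. Pads are 20 mm wide; open, the fingers measure 115 mm over their backs; the gripper's body (75 mm by 178 mm) begins 61 mm behind the grasp point.
Start: joints at [-1.135, 0.423, 1.63, -0, 1.089, -0.019], TCP at [274.566, -561.443, 189.475] pointing down, gripper open.
Joint ranges: [-3, 3], [-0.9, 2.11], [0.09, 2.58], [-1.31, 4.45], [0.11, 2.69], [-2.54, 2.54]. Speed limits (rad/s): [2.39, 2.39, 3.01, 3.14, 3.14, 3.14].

### API

Orientations are given as a rotation vector (axis times angle).
In Python, from workcell import get_obs, get_image, close_job, recognise, mark_of, tcp_to_grasp gives the robot as it stands. The module is installed in compiled form; this text tells all that it offers.
- The arm moves only by the tool move_arm, never from a script. Its argument "motion" is a list of rows, each a list of 7 numbers: the shift along the world's x, y, z in mm, then the turn, a rotation vector about the world's x, y, z in rad, then the finger opening in mm, from 0 to 87.8. A call has 1 to 5 rows; each row is the pose to reach, as a shift and turn from the pose commanded when the call began; what a row does not reach only later rows make up. A row lasts 1/12 s, in which the tool goes at most 41.7 mm and 7.16 degrees, less where a joint would pass 70% of its speed; a pose out of reach is approached as far as the arm can. A call with a gripper value outside its range is refused whole. The fingers move at their own pace and stop on an object; the grip force is fixed at half the most. Time passes only in rows, so rows that repeat a pose let the fingers close. It gives the time, the measured TCP pose, the force and the opening at its end, in the units of the state.
- get_obs(): the state, without advancing time (a new reading comes with each control period).
- get_image(name): name is "side" or "top" or "wrist"; returns a dict with "color" (480x640x3 uint8, red, green, blue), "mtx" (3x3 intrinsics, pixels), "camera_from_world" (4x4, takes a point from world to camera coordinates). Camera axes: x right, y up, looking along -z (the intrinsics and any distortion apply to the point x, -y, -z); pixel columns grow to the right and rows downward; lengths in mm; the calibration is good to about 2 mm. A picture is of the moment at which its call begins. There is no depth.
- close_job(): hands the job in, once; it reports no verdict.
Trained networks look in a picture, given as the dict that the camera call returned (one of the last four; its "shot" number tells which), for a name from the list of things; names that differ only in an ending like _2 or _b are one class to them, and where a whole thing is asked for, a point or a joint stands for the part that bears it (a point fixed in the world has none). Each returns a list of dicts, best first, with "p" (0 to 1); they miss things now and then, are a little off and sometimes report something else, mostly with a low value. They report only what shows in the picture. A call takes as long as a camera call. They do not tell look-alikes from the thing itself.
- recognise(picture, label): "bbox" ([centre column, centre row, width, height] in pixels, round what is visible of it).
- mark_of(picture, label): "location" ([row, column] in pixels: a listed point, or the origin of a listed thing).
The state is a dict: "t": time; "qpos": joint angles; "qvel": joint speeds; "joint_torque": joint torques, N m; "ee_pos": TCP position; "orientation": TCP orientation; "ft_force": force on the tool from outside, world axes, zero at the start; "moment": the same for the moment, N m; "width": finger opening in mm.
Only numpy, scipy, OpenCV 4.12 (cv2) and the standard library are available. Lean on these libraries where they do the work, as an engineer would, in place of code of your own. Each camera call takes 0.05 s, during which the arm holds its last target. There are 200 camera calls.

### The job

The small red hydraulic bench lift is holding a motorcycle cylinder head up in the air. Crack its release valve (the steel T-bar on the pump block) open just far enough that the head sinks slowly, about a centimetre a second and never more than three, until it sits on the two wooden blocks; then open the valve wider so that the saddle drops at least a centimetre clear below the head, and finally close the valve again snugly without forcing it, and let go. Work only by the valve: do not touch the head, and leave the blue can, jar and wrench where they are.

Things in the scene. Friction and masses are not known exactly. Their poses are not given: they have to be found in the camera images.
- lift: Fixed lift. Origin on the bench, z up. Red base plate 150 (x) x 320 (y) x 10 mm. At y = -110 mm the red pump block, 80 x 80 mm, top at 110 mm (brass collar to 116 mm), with the valve's T-bar above. At y = +75 mm the upright ram and saddle, between two wooden blocks (110 mm in x, 24 mm in y, tops 70 mm above the bench, centred 45 mm either side of the ram in y).
- valve (a joint): Release valve angle, rad: 0 snugly shut, grows opening (counter-clockwise from above) to a stop at 1.3; starts at 0 to 0.15, stays where left, about 0.3 N m to turn. Weight and friction are unknown: the head starts to sink somewhere from 0.25 to 0.7, then 8 to 16 mm/s faster per further 0.1 rad; closing stops it. Below 0 the seat is springy (8 N m/rad); below -0.12 is over-tightened.
- valve_grip (a point): Centre of the valve's steel T-bar, 150 mm above the bench, on its upright axis of turning. The bar is 70 mm long, 12 mm thick and 22 mm high; this point's x axis runs along the bar towards its yellow end, z is up; it turns with the valve. Its sides can be gripped from above across the 12 mm. At valve 0 the bar's x axis is turned -0.5 rad (clockwise) from the lift's x axis.
- ram (a joint): How far the ram has come down, m: 0 = up (start, saddle top 115 mm above the bench), 0.045 = head reaches the blocks, 0.055 = saddle 10 mm clear of it, 0.062 = down at its stop. With the head on the blocks the ram alone is so light that it stays until the valve is past about 0.9; at 1.0 or more it sinks at about 20 mm/s.
- saddle (a point): Centre of the top of the ram's round saddle, 48 mm in diameter, 12 mm thick.
- head_underside (a point): Centre of the flat underside of the finned aluminium cylinder head, 100 (x) x 120 (y) mm, 60 mm high, 0.35 to 0.8 kg. Starts on the saddle 115 mm above the bench; seated on the blocks it is 70 mm above the bench.
- head: The cylinder head itself (loose, standing on the saddle); origin at the centre of its underside.
- can_center (a point): Centre of a blue grease can, 56 mm in diameter, 100 mm tall, standing beside the lift; leave alone.
- jar_center (a point): Centre of an amber jar of bolts with a black cap, 68 mm in diameter, 85 mm tall, standing beside the lift; leave alone.
- wrench: Steel wrench 180 mm long lying flat on the bench beyond the lift; leave alone.
Things that resemble listed ones, but are neither listed nor needed, are in the scene too. There is more than one size of the head; the job needs the middle-sized.

How it is judged:
By the outcome, as a careful person would: the job done as asked, in the order asked, and still so for the second after the job is handed in, with the robot touching nothing.
It also fails if it takes over 72 s, if anything falls off the work surface, if the arm or the gripper's body presses on something with over 40 N, if the wrist force passes 120 N, or if a joint passes its speed limit or range.

## Working session

There is one attempt and no reset: what is moved stays moved. The work goes in short steps, Python scripts to look and compute and a tool call to move; the robot and the scene stay as the last step left them, time stands still between calls to the robot, and variables do not carry over. Pictures are saved under pics/ and viewed, about 8 in all and at most 12, crops included, and the job is handed in when it is done.

Besides the shell and the picture viewer there is one more tool, called by a JSON object that holds its "api" and its "payload", one argument or row to a line. move_arm: Moves the arm, as the interface text tells. Its arguments: {"type":"object","properties":{"motion":{"type":"array"}},"required":["motion"]}

```bash
mkdir -p pics; cat > h.py <<'E'
import numpy as np, cv2
from workcell import *
def ray(im,row,col):
    T=np.array(im["camera_from_world"]);K=np.array(im["mtx"])
    d=np.array([(col-K[0,2])/K[0,0],-(row-K[1,2])/K[1,1],-1.])
    R=T[:3,:3];return -R.T@T[:3,3],R.T@d
def atz(im,row,col,z):
    o,d=ray(im,row,col);return o+d*(z-o[2])/d[2]
def proj(im,p):
    T=np.array(im["camera_from_world"]);K=np.array(im["mtx"])
    c=T[:3,:3]@np.array(p)+T[:3,3];return K[0,0]*c[0]/-c[2]+K[0,2],K[1,1]*-c[1]/-c[2]+K[1,2]
E
python3 - <<'E'
from h import *
o=get_obs();print(o['t'],o['ee_pos'],o['orientation'],o['ft_force'],o['width'],tcp_to_grasp)
ims=[]
for n in("side","top"):
    im=get_image(n);ims.append(im["color"])
    cv2.imwrite(f"pics/{n}0.png",im["color"][:,:,::-1])
    print(n,[k for k in im], np.round(ray(im,240,320),2).tolist())
    for l,z in(("lift",0),("valve_grip",150),("head_underside",115),("saddle",115),("can_center",50),("jar_center",42),("wrench",3)):
        for m in mark_of(im,l)[:3]:print(l,round(m["p"],2),np.round(m["location"]),np.round(atz(im,*m["location"],z)))
E
```

```text
0.0 [ 274.29501886 -560.93784789  188.7191154 ] [-2.66439538e+00  1.66304874e+00  1.95864218e-03] [-0.19095623 -0.15352332 -0.60605214] 88.10246515550891 18.700000000000003
side ['color', 'mtx', 'camera_from_world', 'shot'] [[-85.67, 845.74, 768.88], [0.53, -0.66, -0.54]]
lift 0.63 [296. 321.] [537.  63.   0.]
valve_grip 0.7 [214. 364.] [509. -45. 150.]
head_underside 0.85 [353. 388.] [276. 232. 115.]
can_center 0.95 [328. 237.] [560. 275.  50.]
can_center 0.18 [267. 290.] [605.  74.  50.]
jar_center 0.57 [225. 343.] [ 625. -134.   42.]
wrench 0.59 [281. 264.] [661.  96.   3.]
top ['color', 'mtx', 'camera_from_world', 'shot'] [[432.86, 50.34, 1144.05], [0.15, -0.02, -0.99]]
lift 0.85 [274. 304.] [534.  59.   0.]
valve_grip 0.86 [281. 365.] [509. -48. 150.]
head_underside 0.73 [375. 271.] [347. 114. 115.]
can_center 0.89 [259. 189.] [558. 278.  50.]
jar_center 0.95 [228. 402.] [ 622. -132.   42.]
wrench 0.82 [206. 293.] [671.  83.   3.]
```

View pics/side0.png

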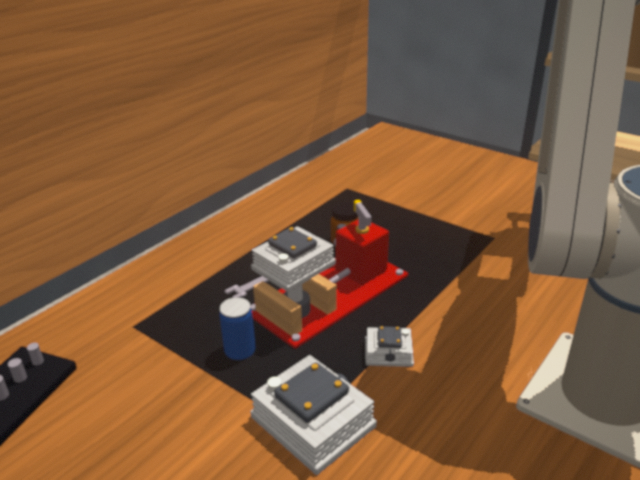

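View pics/top0.png

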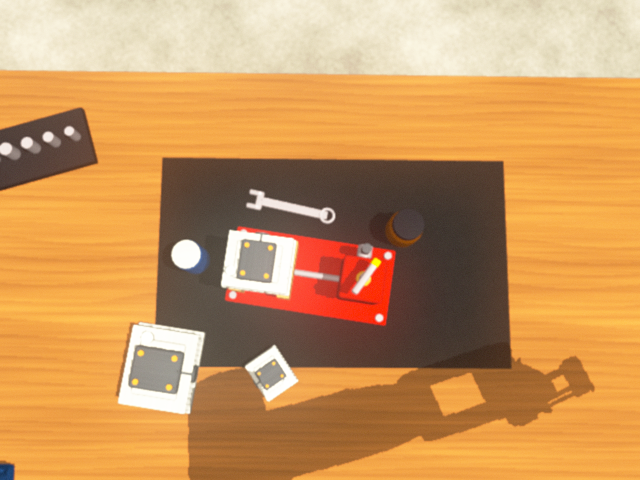

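The middle-sized head is the one on the lift: top view (258,262), side (293,245). Its look-alikes are the large head at top (157,370) and the small one at top (270,373). The T-bar is at top (367,277) with its yellow end at (377,262). The grey knob at (365,250) is not the valve. I'll check this in one close crop.

```bash
python3 - <<'E'
from h import *
a=get_image("top");b=get_image("side")
c1=cv2.resize(a["color"][225:335,325:435],(400,400),interpolation=2);c2=cv2.resize(b["color"][185:295,310:420],(400,400),interpolation=2)
cv2.imwrite("pics/crop1.png",np.hstack([c1,c2])[:,:,::-1])
for n,p in dict(bFL=(232,243),bFR=(256,388),bNR=(318,379),bNL=(295,233)).items():print(n,np.round(atz(a,*p,12)))
y=cv2.inRange(cv2.cvtColor(a["color"],cv2.COLOR_RGB2HSV),(22,150,150),(35,255,255));y[:, :330]=0;y[:,430:]=0;y[:220]=0;y[335:]=0
n,l,s,ce=cv2.connectedComponentsWithStats(y)
for i in range(1,n):print("yellow",s[i],ce[i],np.round(atz(a,ce[i][1],ce[i][0],161)))
for im in(a,b):
  for m in mark_of(im,"valve_grip")[:2]:print(m["p"],m["location"],atz(im,*m["location"],150))
E
```

```text
bFL [616. 180.  12.]
bFR [ 570. -108.   12.]
bNR [448. -89.  12.]
bNL [491. 197.  12.]
yellow [372 258   9   9  53] [375.88679245 261.81132075] [542. -66. 161.]
yellow [365 278   6   7  11] [367.72727273 281.54545455] [508. -52. 161.]
0.88 [277.7, 361.6] [515.38741655 -42.68586185 150.        ]
0.32 [227.0, 401.2] [ 605.18163844 -112.79465925  150.        ]
0.72 [212.8, 363.6] [513.15719175 -49.24268529 150.        ]
```

View pics/crop1.png

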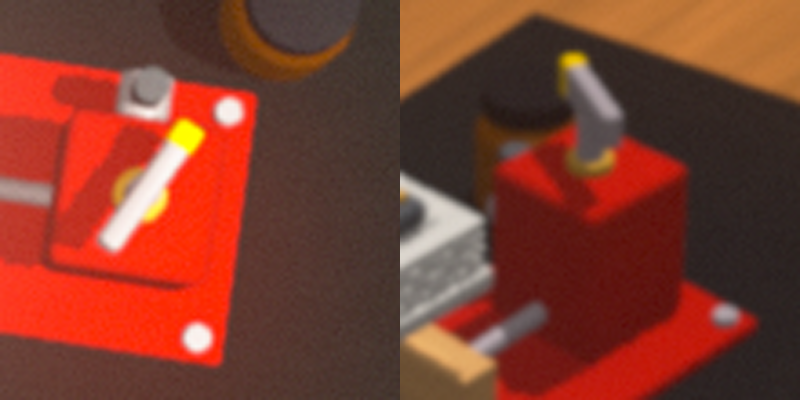

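```bash
python3 - <<'E'
from h import *
a=get_image("top")
K=a["mtx"];print(K)
p,q=atz(a,261.0,377.2,161),atz(a,292.5,355,161)
print(p,q,(p+q)/2,np.linalg.norm(p-q),np.arctan2(*(p-q)[[1,0]]))
# plate edges by red mask fit
m=cv2.inRange(cv2.cvtColor(a["color"],cv2.COLOR_RGB2HSV),(0,150,90),(8,255,255))|cv2.inRange(cv2.cvtColor(a["color"],cv2.COLOR_RGB2HSV),(172,150,90),(180,255,255))
m[:215]=0;m[340:]=0;m[:,:215]=0;m[:,410:]=0
pts=cv2.findNonZero(m);r=cv2.minAreaRect(pts);print(r)
c=np.array([atz(a,v,u,10) for u,v in cv2.boxPoints(r)]);print(np.round(c));print(c.mean(0),[np.linalg.norm(c[i]-c[i-1]) for i in range(4)])
for k in range(4):
  d=c[k]-c[k-1]; print(np.arctan2(d[1],d[0]))
b=get_image("side")
for im in(a,b):
  for z,xy in((150,(512,-52)),(161,(512,-52))):print(proj(im,[*xy,z]))
E
```

```text
[[574.83462049   0.         316.26979284]
 [  0.         574.83462049 247.83111375]
 [  0.           0.           1.        ]]
[543.50394811 -68.70819622 161.        ] [489.03827428 -30.23986338 161.        ] [516.2711112 -49.4740298 161.       ] 66.68074877424334 -0.6149321860655067
((311.06524658203125, 275.1678466796875), (163.74783325195312, 77.61669921875), 9.329540252685547)
[[ 481.  215.   10.]
 [ 634.  194.   10.]
 [ 583. -129.   10.]
 [ 431. -102.   10.]]
[532.03488474  44.32125451  10.        ] [np.float64(320.9782014822292), np.float64(154.11264848116653), np.float64(326.8691403094111), np.float64(153.80335294814213)]
1.415178532632515
-0.13616835638320288
-1.7273544641175125
2.967160252436938
(np.float64(366.97250868830685), np.float64(279.6870701844167))
(np.float64(367.6287370597963), np.float64(279.18201950424066))
(np.float64(364.86589297923604), np.float64(212.4105047386268))
(np.float64(364.97792919808415), np.float64(207.58622419035459))
```

{"api": "move_arm", "payload": {
  "motion": [
    [17,36,4,0,0,-0.1,60],
    [34,72,8,0,0,-0.2,60],
    [51,108,12,0,0,-0.3,60],
    [68,144,16,0,0,-0.4,60],
    [85,180,20,0,0,-0.5,60]
  ]
}}

```text
t: 1.52
ee_pos: [359.9, -379.8, 209.7]
orientation: [-2.164, 2.277, -0.0]
ft_force: [0.0, -0.1, 0.7]
width: 60.6
```

{"api": "move_arm", "payload": {
  "motion": [
    [17,36,0,0,0,-0.1,60],
    [34,72,0,0,0,-0.2,60],
    [51,108,0,0,0,-0.3,60],
    [68,144,0,0,0,-0.4,60],
    [85,180,0,0,0,-0.5,60]
  ]
}}

```text
t: 1.93
ee_pos: [445.1, -199.7, 209.8]
orientation: [-1.534, 2.741, -0.001]
ft_force: [0.0, -0.4, 0.8]
width: 59.9
```

{"api": "move_arm", "payload": {
  "motion": [
    [17,36,0,0,0,-0.03,60],
    [34,72,0,0,0,-0.07,60],
    [52,108,0,0,0,-0.07,60],
    [71.5,152,0,0,0,-0.07,60],
    [71.5,152,0,0,0,-0.07,60]
  ]
}}

```text
t: 2.35
ee_pos: [518.3, -44.7, 209.8]
orientation: [-1.449, 2.785, 0.0]
ft_force: [0.1, -0.9, 0.0]
width: 60.2
```

```bash
python3 - <<'E'
from h import *
o=get_obs();print(o['t'],o['ee_pos'],o['orientation'],o['qpos'],o['ft_force'],o['width'])
w=get_image("wrist");cv2.imwrite("pics/w1.png",w["color"][:,:,::-1])
for m in mark_of(w,"valve_grip")[:2]:print(m["p"],m["location"],atz(w,*m["location"],150))
print(proj(w,[516,-49,161]),ray(w,240,320))
E
```

```text
2.35 [518.27102679 -44.74062846 209.82511327] [-1.44898128e+00  2.78494971e+00  3.80600748e-04] [-1.09947673e-01  2.43215320e-01  1.84253188e+00  1.66889015e-03
  1.05411347e+00  2.07132684e+00] [ 0.09456558 -0.86805469  0.04906876] 60.18913974671486
0.7 [243.5, 325.2] [516.83353908 -49.51078588 150.        ]
(np.float64(325.52789872912797), np.float64(249.16021396465166)) (array([573.95385249, -84.55244191, 405.02376681]), array([-0.20165539,  0.13895939, -0.96956981]))
```

View pics/w1.png

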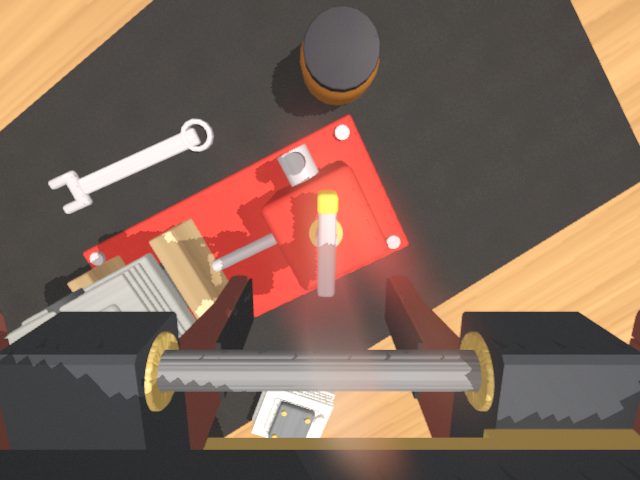

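The wrist view shows the T-bar upright at (327,193)–(327,297). It's square to the jaws and on their centre line, and both measurements agree on (516.5,-49.5). Going down.

{"api": "move_arm", "payload": {
  "motion": [
    [0.5,0,-20,0,0,0,60],
    [0.5,0,-40,0,0,0,50],
    [0.5,0,-60,0,0,0,40],
    [0.5,0,-77,0,0,0,40],
    [0.5,0,-77,0,0,0,40]
  ]
}}

```text
t: 2.87
ee_pos: [513.4, -50.8, 129.6]
orientation: [1.44, -2.786, -0.005]
ft_force: [-0.8, -0.6, 0.3]
width: 40.8
```

{"api": "move_arm", "payload": {
  "motion": [
    [0,0,0,0,0,0,8],
    [0,0,0,0,0,0,8],
    [0,0,0,0,0,0,8],
    [0,0,0,0,0,0,8],
    [0,0,0,0,0,0,8]
  ]
}}

```text
t: 3.28
ee_pos: [517.1, -49.6, 133.4]
orientation: [-1.444, 2.789, -0.001]
ft_force: [-0.4, 0.2, -0.2]
width: 10.3
```

```bash
cat > look.py <<'E'
from h import *
import sys
o=get_obs();print(o['t'],np.round(o['ee_pos'],1),np.round(o['orientation'],3),np.round(o['ft_force'],1),np.round(o['moment'],2),o['width'])
r=cv2.Rodrigues(np.array(o['orientation']))[0];print("yaw",np.arctan2(r[1,0],r[0,0]))
s=get_image("side")
g=cv2.cvtColor(s["color"],cv2.COLOR_RGB2GRAY)
p="pics/ref.npy"
if len(sys.argv)>1: np.save(p,g)
ref=np.load(p)
t=ref[228:285,252:332]; R=cv2.matchTemplate(g[210:345,240:345],t,cv2.TM_CCOEFF_NORMED)
_,v,_,(x,y)=cv2.minMaxLoc(R)
Y=R[:,x];d=0 if y in(0,len(Y)-1) else (Y[y-1]-Y[y+1])/(2*(Y[y-1]-2*Y[y]+Y[y+1]))
# head centre at approx lift y=75
h=lambda z:proj(s,[546,133,z])[1]
print("head shift px",x+240-252,round(y+d+210-228,2),"score",round(v,3),"mm down",round((y+d+210-228)/((h(90)-h(150))/60),1))
E
python3 look.py ref
```

```text
3.2833 [517.1 -49.6 133.4] [-1.444e+00  2.789e+00 -1.000e-03] [-0.4  0.2 -0.2] [ 0.09  0.   -0.05] 10.344275917088778
yaw -2.1860457072103907
head shift px 0 -0.0 score 1.0 mm down -0.0
```

{"api": "move_arm", "payload": {
  "motion": [
    [0,0,0,0,0,0,5],
    [0,0,0,0,0,0,5],
    [0,0,0,0,0,0,5]
  ]
}}

```text
t: 3.58
ee_pos: [516.6, -49.4, 132.6]
orientation: [-1.445, 2.79, -0.0]
ft_force: [0.5, -0.1, 0.7]
width: 5.3
```

```bash
python3 look.py; python3 - <<'E'
from h import *
w=get_image("wrist");a=get_image("top")
c=cv2.resize(a["color"][225:335,325:435],(480,480),interpolation=2)
cv2.imwrite("pics/w2.png",cv2.resize(np.hstack([w["color"][:,:],c]),(800,343))[:,:,::-1])
E
```

```text
3.5833 [516.6 -49.4 132.6] [-1.445  2.79  -0.   ] [ 0.5 -0.1  0.7] [0.07 0.02 0.02] 5.307425721675073
yaw -2.185832875874036
head shift px 0 -0.0 score 0.999 mm down -0.0
```

View pics/w2.png

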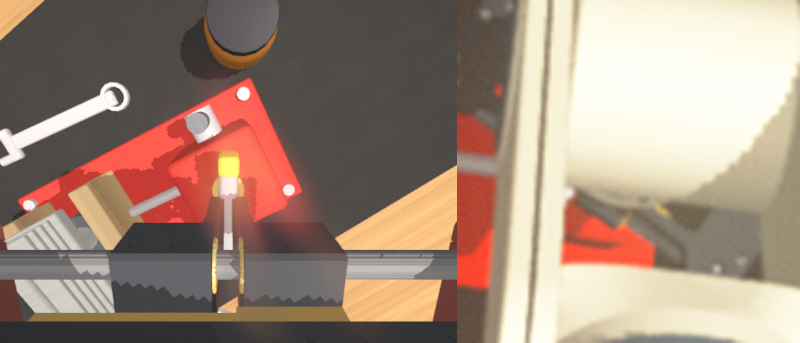

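The fingers closed to 5 mm, so the 12 mm bar is not between the pads. I'll find out why.

```bash
python3 - <<'E'
from h import *
w=get_image("wrist");s=get_image("side")
for n,p in dict(tcp=(516.5,-49.5,132),grasp=(516.5,-49.5,151),yel=(545,-70,161),other=(488,-29,161),c161=(516.5,-49.5,161)).items():print(n,np.round(proj(w,p)),np.round(proj(s,p)))
a=cv2.resize(w["color"][150:450,170:470],(400,400),interpolation=2)
b=cv2.resize(s["color"][160:260,315:415],(400,400),interpolation=2)
cv2.imwrite("pics/c3.png",np.hstack([a,b])[:,:,::-1])
E
```

```text
tcp [318. 274.] [362. 220.]
grasp [318. 287.] [362. 212.]
yel [319. 221.] [357. 199.]
other [318. 362.] [369. 216.]
c161 [318. 295.] [362. 207.]
```

View pics/c3.png

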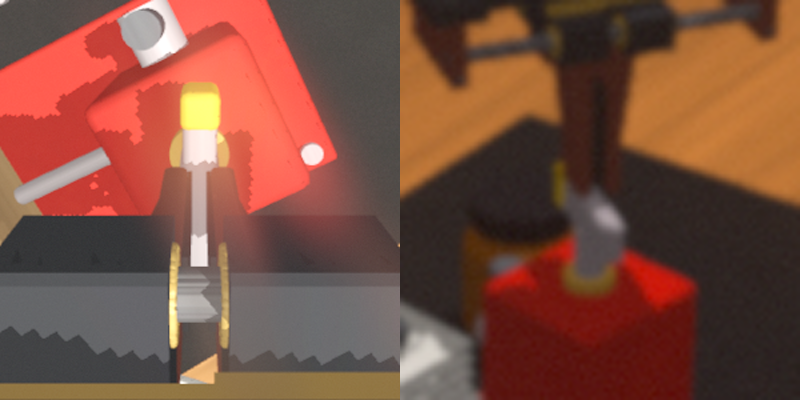

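```bash
python3 - <<'E'
from h import *
from scipy.optimize import least_squares
w=get_image("wrist");print(np.array(w["mtx"]),np.round(ray(w,240,320),3).tolist())
a=get_image("top");print("top cam",np.round(ray(a,240,320),3).tolist())
P=[((570,-108,12),(340,132)),((448,-89,12),(403,265)),((616,180,12),None),((491,197,12),None),((545,-70,161),(320,212.5)),((516.5,-49.5,116),(319,262))]
for X,u in P:print(X,u,np.round(proj(w,X),1))
f=lambda d:np.ravel([np.array(proj(w,np.array(X)-d))-u for X,u in P if u])
r=least_squares(f,[0,0,0]);print("camera offset",r.x,"res",r.fun)
o=get_obs();print(o["qpos"],o["ee_pos"])
E
```

```text
[[383.78926759   0.         318.90956753]
 [  0.         383.78926759 242.17590514]
 [  0.           0.           1.        ]] [[572.457, -89.194, 327.545], [-0.203, 0.139, -0.969]]
top cam [[432.857, 50.342, 1144.046], [0.147, -0.02, -0.989]]
(570, -108, 12) (340, 132) [339.8 131. ]
(448, -89, 12) (403, 265) [401.5 264.5]
(616, 180, 12) None [ 37.9 283.9]
(491, 197, 12) None [121.1 395.1]
(545, -70, 161) (320, 212.5) [318.8 220.8]
(516.5, -49.5, 116) (319, 262) [318.2 265.1]
camera offset [-0.93561821  1.41325019  2.35705111] res [ 0.41298443 -2.98695824 -1.26393452 -3.07198524  0.21744124  3.83827865
  0.26297359 -0.75308578]
[-1.18369412e-01  3.47879777e-01  1.90697418e+00  3.38551321e-05
  8.86874949e-01  2.06763772e+00] [516.52270466 -49.43473466 132.43218633]
```

Calibration and arm pose agree on the bench points. Closing further will show whether anything is between the pads.

{"api": "move_arm", "payload": {
  "motion": [
    [0,0,0,0,0,0,0],
    [0,0,0,0,0,0,0],
    [0,0,0,0,0,0,0],
    [0,0,0,0,0,0,0]
  ]
}}

```text
t: 4.27
ee_pos: [516.6, -49.5, 132.5]
orientation: [1.445, -2.79, -0.0]
ft_force: [0.2, -1.2, 0.2]
width: 0.2
```

```bash
python3 look.py; python3 - <<'E'
from h import *
from scipy.optimize import least_squares
ims=[get_image(n) for n in("top","side","wrist")]
P=[(377.2,261),(355.5,201.5),(320,212.5)]
for i in ims:
  for m in mark_of(i,"valve_grip")[:1]:print(m)
for idx in((0,1),(0,2),(0,1,2)):
  r=least_squares(lambda X:np.ravel([np.array(proj(ims[k],X))-P[k] for k in idx]),[545,-70,161]);print(idx,r.x,np.round(r.fun,1))
E
```

```text
4.2667 [516.6 -49.5 132.5] [ 1.445 -2.79  -0.   ] [ 0.2 -1.2  0.2] [ 0.08 -0.02  0.02] 0.19743797085537867
yaw -2.1860275300681513
head shift px 0 -0.01 score 0.999 mm down -0.0
{'location': [213.6, 364.4], 'p': 0.78}
{'location': [290.6, 316.6], 'p': 0.58}
(0, 1) [544.84104415 -68.69470822 156.58411176] [-0.3 -0.5  0.7  0. ]
(0, 2) [545.27729224 -70.90720402 144.09569394] [ 0.1  0.1 -0.  -0. ]
(0, 1, 2) [546.55830536 -71.66931433 153.23717634] [ 1.2 -1.2  0.8  0.7 -0.2  0.3]
```

Nothing is between the pads, and both views suggest the tips are higher than reported. I'll lift clear and measure where the tips really are.

{"api": "move_arm", "payload": {
  "motion": [
    [0,0,30,0,0,0,12],
    [0,0,60,0,0,0,12],
    [0,0,60,0,0,0,12],
    [0,0,60,0,0,0,12]
  ]
}}

```text
t: 4.95
ee_pos: [517.8, -49.6, 194.0]
orientation: [-1.443, 2.787, -0.003]
ft_force: [-0.2, -0.7, 0.1]
width: 12.0
```

```bash
python3 - <<'E'
from h import *
w=get_image("wrist");s=get_image("side");o=get_obs();e=o["ee_pos"];print(e,o["width"])
b=np.array([.817,-.577,0])
for n,p in dict(tcp=e,near=e+10*b,tcp25=e+[0,0,25],bar161=(516.5,-49.5,161)).items():print(n,np.round(proj(w,p),1),np.round(proj(s,p),1))
for y in (s,):
  u,v=proj(s,e);print(u,v)
a=cv2.resize(w["color"][150:390,200:440],(400,400),interpolation=2)
b=cv2.resize(s["color"][140:260,305:425],(400,400),interpolation=2)
cv2.imwrite("pics/c4.png",np.hstack([a,b])[:,:,::-1])
E
```

```text
[515.9893266  -49.38146336 191.8549574 ] 11.980833317582057
tcp [319.6 276.1] [362.9 193.8]
near [319.7 258.4] [361.1 191.5]
tcp25 [319.7 293.4] [363.1 182.3]
bar161 [319.3 258.8] [362.4 207.4]
362.85037131711783 193.75189333110245
```

View pics/c4.png

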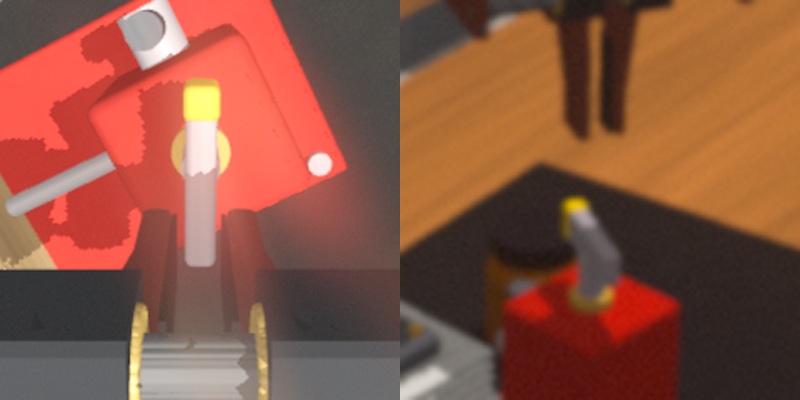

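The fingertips show at side (362,180.5) but the TCP projects to row 194. In the wrist view the tips are also about 25–28 mm behind the reported TCP. So I need to go about 26 mm lower than nominal, watching the force.

{"api": "move_arm", "payload": {
  "motion": [
    [0,0,0,0,0,0,44],
    [0,0,0,0,0,0,44],
    [0,0,0,0,0,0,44],
    [0,0,-15,0,0,0,44],
    [0,0,-30,0,0,0,44]
  ]
}}

```text
t: 5.47
ee_pos: [517.1, -49.5, 162.3]
orientation: [-1.444, 2.789, -0.001]
ft_force: [0.8, -0.2, 0.4]
width: 41.5
```

{"api": "move_arm", "payload": {
  "motion": [
    [0,0,-15,0,0,0,44],
    [0,0,-30,0,0,0,44],
    [0,0,-42,0,0,0,44],
    [0,0,-54,0,0,0,44],
    [0,0,-54,0,0,0,44]
  ]
}}

```text
t: 5.88
ee_pos: [514.6, -49.2, 105.9]
orientation: [1.443, -2.786, -0.004]
ft_force: [-0.0, -0.0, 0.1]
width: 44.0
```

{"api": "move_arm", "payload": {
  "motion": [
    [0,0,0,0,0,0,10],
    [0,0,0,0,0,0,8],
    [0,0,0,0,0,0,6],
    [0,0,0,0,0,0,6],
    [0,0,0,0,0,0,6]
  ]
}}

```text
t: 6.3
ee_pos: [517.0, -49.5, 109.1]
orientation: [-1.444, 2.789, -0.001]
ft_force: [-0.7, 0.5, 1.4]
width: 14.0
```

```bash
python3 look.py
```

```text
6.3 [517.  -49.5 109.1] [-1.444e+00  2.789e+00 -1.000e-03] [-0.7  0.5  1.4] [-0.01  0.04  0.02] 14.013765252761145
yaw -2.1860283121940647
head shift px 0 -0.2 score 0.941 mm down -0.4
```

{"api": "move_arm", "payload": {
  "motion": [
    [0,0,0,0,0,0,6],
    [0,0,0,0,0,0,6],
    [0,0,0,0,0,0,6]
  ]
}}

```text
t: 6.6
ee_pos: [516.8, -49.7, 109.1]
orientation: [-1.444, 2.789, -0.001]
ft_force: [-0.6, -1.4, 6.4]
width: 11.7
```

```bash
python3 look.py ref
```

```text
6.6 [516.8 -49.7 109.1] [-1.444e+00  2.789e+00 -1.000e-03] [-0.6 -1.4  6.4] [-0.21  0.27 -0.12] 11.689622816053923
yaw -2.1861457190961473
head shift px 0 -0.0 score 1.0 mm down -0.0
```

Gripped at 11.7 mm. Opening now, in small steps.

{"api": "move_arm", "payload": {
  "motion": [
    [0,0,0,0,0,0.05,6],
    [0,0,0,0,0,0.1,6],
    [0,0,0,0,0,0.15,6],
    [0,0,0,0,0,0.2,6],
    [0,0,0,0,0,0.2,6]
  ]
}}

```text
t: 7.07
ee_pos: [517.0, -49.5, 109.1]
orientation: [-1.719, 2.629, -0.001]
ft_force: [-2.2, 0.4, 5.7]
width: 12.0
```

```bash
python3 look.py
```

```text
7.0667 [517.  -49.5 109.1] [-1.719e+00  2.629e+00 -1.000e-03] [-2.2  0.4  5.7] [-0.01  0.21  0.02] 11.983605571843574
yaw -1.9836097131138277
head shift px 0 0.01 score 0.999 mm down 0.0
```

{"api": "move_arm", "payload": {
  "motion": [
    [0,0,0,0,0,0.03,6],
    [0,0,0,0,0,0.06,6],
    [0,0,0,0,0,0.06,6]
  ]
}}

```text
t: 7.37
ee_pos: [517.0, -49.4, 109.1]
orientation: [-1.795, 2.577, -0.001]
ft_force: [-0.9, -0.3, 5.7]
width: 11.9
```

```bash
python3 look.py; python3 - <<'E'
from h import *
s=get_image("side");w=get_image("wrist")
cv2.imwrite("pics/c5.png",np.hstack([cv2.resize(w["color"][150:390,200:440],(400,400),interpolation=2),cv2.resize(s["color"][170:350,230:410],(400,400),interpolation=2)])[:,:,::-1])
E
```

```text
7.3667 [517.  -49.4 109.1] [-1.795e+00  2.577e+00 -1.000e-03] [-0.9 -0.3  5.7] [-0.02  0.21 -0.11] 11.927532655834515
yaw -1.9247903511472406
head shift px 0 0.01 score 0.999 mm down 0.0
```

View pics/c5.png

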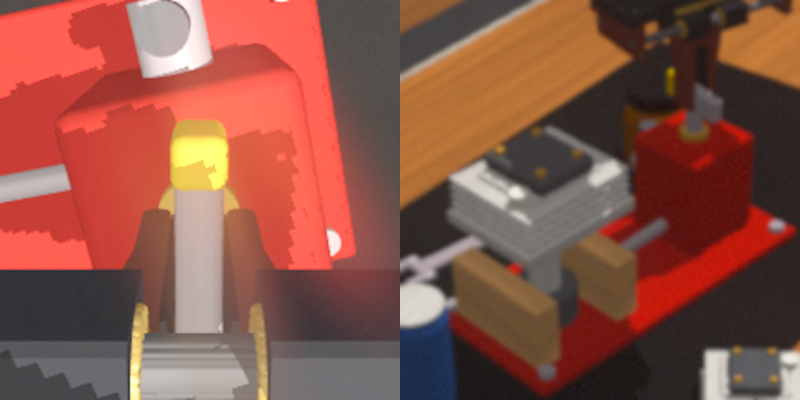

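The wrist view shows the bar turning with the fingers, still square between them. The head is still up. Carrying on.

{"api": "move_arm", "payload": {
  "motion": [
    [0,0,0,0,0,0.04,6],
    [0,0,0,0,0,0.04,6],
    [0,0,0,0,0,0.04,6]
  ]
}}

```text
t: 7.77
ee_pos: [517.0, -49.4, 109.1]
orientation: [-1.845, 2.542, -0.001]
ft_force: [-2.4, -0.0, 6.4]
width: 11.9
```

```bash
python3 look.py
```

```text
7.7667 [517.  -49.4 109.1] [-1.845e+00  2.542e+00 -1.000e-03] [-2.4 -0.   6.4] [ 0.02  0.2  -0.01] 11.863774174639971
yaw -1.8859321270177256
head shift px 0 0.01 score 0.999 mm down 0.0
```

{"api": "move_arm", "payload": {
  "motion": [
    [0,0,0,0,0,0.04,6],
    [0,0,0,0,0,0.04,6],
    [0,0,0,0,0,0.04,6]
  ]
}}

```text
t: 8.07
ee_pos: [517.0, -49.4, 109.1]
orientation: [-1.895, 2.504, -0.001]
ft_force: [-1.4, -0.1, 5.2]
width: 11.7
```

```bash
python3 look.py
```

```text
8.0667 [517.  -49.4 109.1] [-1.895e+00  2.504e+00 -1.000e-03] [-1.4 -0.1  5.2] [0.05 0.2  0.03] 11.71941730509449
yaw -1.8459442326561548
head shift px 0 0.01 score 0.999 mm down 0.0
```

{"api": "move_arm", "payload": {
  "motion": [
    [0,0,0,0,0,0.04,6],
    [0,0,0,0,0,0.04,6],
    [0,0,0,0,0,0.04,6],
    [0,0,0,0,0,0.04,6]
  ]
}}

```text
t: 8.45
ee_pos: [517.0, -49.3, 109.1]
orientation: [-1.945, 2.466, -0.001]
ft_force: [-1.3, -1.1, 5.8]
width: 11.7
```

```bash
python3 look.py
```

```text
8.45 [517.  -49.3 109.1] [-1.945e+00  2.466e+00 -1.000e-03] [-1.3 -1.1  5.8] [ 0.15  0.16 -0.01] 11.69200848730233
yaw -1.8060842788994353
head shift px 0 0.01 score 0.998 mm down 0.0
```

{"api": "move_arm", "payload": {
  "motion": [
    [0,0,0,0,0,0.04,6],
    [0,0,0,0,0,0.04,6],
    [0,0,0,0,0,0.04,6],
    [0,0,0,0,0,0.04,6]
  ]
}}

```text
t: 8.83
ee_pos: [517.0, -49.3, 109.1]
orientation: [-1.994, 2.427, -0.001]
ft_force: [-0.6, 0.5, 4.9]
width: 12.0
```

```bash
python3 look.py
```

```text
8.8333 [517.  -49.3 109.1] [-1.994e+00  2.427e+00 -1.000e-03] [-0.6  0.5  4.9] [ 0.18  0.15 -0.03] 11.999131148688361
yaw -1.7660798142935985
head shift px 0 0.02 score 0.998 mm down 0.0
```

{"api": "move_arm", "payload": {
  "motion": [
    [0,0,0,0,0,0.04,6],
    [0,0,0,0,0,0.04,6],
    [0,0,0,0,0,0.04,6],
    [0,0,0,0,0,0.04,6]
  ]
}}

```text
t: 9.22
ee_pos: [517.0, -49.3, 109.1]
orientation: [-2.042, 2.386, -0.001]
ft_force: [-0.3, 0.1, 6.2]
width: 11.9
```

```bash
python3 look.py
```

```text
9.2167 [517.  -49.3 109.1] [-2.042e+00  2.386e+00 -1.000e-03] [-0.3  0.1  6.2] [ 0.18  0.18 -0.04] 11.930396701085098
yaw -1.7260754618344152
head shift px 0 0.03 score 0.998 mm down 0.1
```

{"api": "move_arm", "payload": {
  "motion": [
    [0,0,0,0,0,0.03,6],
    [0,0,0,0,0,0.03,6],
    [0,0,0,0,0,0.03,6],
    [0,0,0,0,0,0.03,6],
    [0,0,0,0,0,0.03,6]
  ]
}}

```text
t: 9.68
ee_pos: [517.0, -49.2, 109.1]
orientation: [-2.077, 2.356, -0.001]
ft_force: [-1.3, 1.0, 4.1]
width: 12.1
```

```bash
python3 look.py
```

```text
9.6833 [517.  -49.2 109.1] [-2.077e+00  2.356e+00 -1.000e-03] [-1.3  1.   4.1] [ 0.17  0.22 -0.09] 12.144916003676872
yaw -1.6962698514496366
head shift px 0 0.03 score 0.998 mm down 0.1
```

{"api": "move_arm", "payload": {
  "motion": [
    [0,0,0,0,0,0.04,6],
    [0,0,0,0,0,0.04,6],
    [0,0,0,0,0,0.04,6],
    [0,0,0,0,0,0.04,6],
    [0,0,0,0,0,0.04,6]
  ]
}}

```text
t: 10.15
ee_pos: [517.0, -49.2, 109.1]
orientation: [-2.124, 2.313, -0.001]
ft_force: [-1.0, 1.4, 5.8]
width: 11.6
```

```bash
python3 look.py
```

```text
10.15 [517.  -49.2 109.1] [-2.124e+00  2.313e+00 -1.000e-03] [-1.   1.4  5.8] [ 0.22  0.17 -0.09] 11.620864883370299
yaw -1.6561902430103168
head shift px 0 0.67 score 0.987 mm down 1.5
```

It has started to sink, about 3–4 mm/s. Opening a little further.

{"api": "move_arm", "payload": {
  "motion": [
    [0,0,0,0,0,0.03,6],
    [0,0,0,0,0,0.03,6],
    [0,0,0,0,0,0.03,6]
  ]
}}

```text
t: 10.45
ee_pos: [517.0, -49.2, 109.1]
orientation: [-2.158, 2.281, -0.001]
ft_force: [-0.2, 1.6, 5.6]
width: 11.7
```

```bash
python3 look.py
```

```text
10.45 [517.  -49.2 109.1] [-2.158e+00  2.281e+00 -1.000e-03] [-0.2  1.6  5.6] [ 0.23  0.19 -0.07] 11.684337149431046
yaw -1.626307449548594
head shift px 0 1.35 score 0.975 mm down 3.0
```

{"api": "move_arm", "payload": {
  "motion": [
    [0,0,0,0,0,0.01,6],
    [0,0,0,0,0,0.01,6],
    [0,0,0,0,0,0.01,6],
    [0,0,0,0,0,0.01,6],
    [0,0,0,0,0,0.01,6]
  ]
}}

```text
t: 10.92
ee_pos: [517.0, -49.1, 109.1]
orientation: [-2.169, 2.271, -0.001]
ft_force: [-1.0, 0.2, 5.3]
width: 11.8
```

```bash
python3 look.py
```

```text
10.9167 [517.  -49.1 109.1] [-2.169e+00  2.271e+00 -1.000e-03] [-1.   0.2  5.3] [ 0.21  0.15 -0.15] 11.785031491321051
yaw -1.6165902382968789
head shift px 0 2.87 score 0.936 mm down 6.4
```

{"api": "move_arm", "payload": {
  "motion": [
    [0,0,0,0,0,0.015,6],
    [0,0,0,0,0,0.015,6],
    [0,0,0,0,0,0.015,6],
    [0,0,0,0,0,0.015,6],
    [0,0,0,0,0,0.015,6]
  ]
}}

```text
t: 11.38
ee_pos: [517.0, -49.1, 109.1]
orientation: [-2.186, 2.255, -0.001]
ft_force: [0.2, 1.2, 5.0]
width: 11.8
```

```bash
python3 look.py
```

```text
11.3833 [517.  -49.1 109.1] [-2.186e+00  2.255e+00 -1.000e-03] [0.2 1.2 5. ] [ 0.27  0.14 -0.16] 11.840190458779631
yaw -1.6015618604553885
head shift px 0 4.73 score 0.879 mm down 10.6
```

{"api": "move_arm", "payload": {
  "motion": [
    [0,0,0,0,0,0,6],
    [0,0,0,0,0,0,6],
    [0,0,0,0,0,0,6],
    [0,0,0,0,0,0,6],
    [0,0,0,0,0,0,6]
  ]
}}

```text
t: 11.85
ee_pos: [517.1, -49.1, 109.1]
orientation: [-2.186, 2.255, -0.001]
ft_force: [-1.3, 2.1, 5.8]
width: 11.6
```

```bash
python3 look.py
```

```text
11.85 [517.1 -49.1 109.1] [-2.186e+00  2.255e+00 -1.000e-03] [-1.3  2.1  5.8] [ 0.23  0.16 -0.2 ] 11.587799395910128
yaw -1.6015564801904418
head shift px 0 6.68 score 0.831 mm down 14.9
```

It's sinking at 9.3 mm/s, which is what I want. Holding here.

{"api": "move_arm", "payload": {
  "motion": [
    [0,0,0,0,0,0,6],
    [0,0,0,0,0,0,6],
    [0,0,0,0,0,0,6],
    [0,0,0,0,0,0,6],
    [0,0,0,0,0,0,6]
  ]
}}

```text
t: 12.32
ee_pos: [517.0, -49.1, 109.1]
orientation: [-2.186, 2.255, -0.001]
ft_force: [-0.9, 1.6, 4.8]
width: 11.5
```

{"api": "move_arm", "payload": {
  "motion": [
    [0,0,0,0,0,0,6],
    [0,0,0,0,0,0,6],
    [0,0,0,0,0,0,6],
    [0,0,0,0,0,0,6],
    [0,0,0,0,0,0,6]
  ]
}}

```text
t: 12.73
ee_pos: [517.0, -49.1, 109.1]
orientation: [-2.186, 2.255, -0.001]
ft_force: [-0.8, 1.0, 6.0]
width: 11.6
```

```bash
python3 look.py
```

```text
12.7333 [517.  -49.1 109.1] [-2.186e+00  2.255e+00 -1.000e-03] [-0.8  1.   6. ] [ 0.25  0.23 -0.18] 11.635959219778243
yaw -1.6016019221961424
head shift px 0 10.12 score 0.78 mm down 22.6
```

{"api": "move_arm", "payload": {
  "motion": [
    [0,0,0,0,0,0,6],
    [0,0,0,0,0,0,6],
    [0,0,0,0,0,0,6],
    [0,0,0,0,0,0,6],
    [0,0,0,0,0,0,6]
  ]
}}

```text
t: 13.2
ee_pos: [517.0, -49.1, 109.1]
orientation: [-2.186, 2.255, -0.001]
ft_force: [-1.7, 0.9, 6.4]
width: 11.9
```

{"api": "move_arm", "payload": {
  "motion": [
    [0,0,0,0,0,0,6],
    [0,0,0,0,0,0,6],
    [0,0,0,0,0,0,6],
    [0,0,0,0,0,0,6],
    [0,0,0,0,0,0,6]
  ]
}}

```text
t: 13.62
ee_pos: [517.0, -49.1, 109.1]
orientation: [-2.186, 2.255, -0.001]
ft_force: [-0.0, 1.7, 5.3]
width: 11.8
```

```bash
python3 look.py
```

```text
13.6167 [517.  -49.1 109.1] [-2.186e+00  2.255e+00 -1.000e-03] [-0.   1.7  5.3] [ 0.26  0.19 -0.23] 11.771169385570545
yaw -1.6016347931713446
head shift px 0 13.31 score 0.745 mm down 29.8
```

{"api": "move_arm", "payload": {
  "motion": [
    [0,0,0,0,0,0,6],
    [0,0,0,0,0,0,6],
    [0,0,0,0,0,0,6],
    [0,0,0,0,0,0,6],
    [0,0,0,0,0,0,6]
  ]
}}

```text
t: 14.08
ee_pos: [517.0, -49.1, 109.1]
orientation: [-2.186, 2.255, -0.0]
ft_force: [-0.7, 1.3, 4.5]
width: 11.8
```

{"api": "move_arm", "payload": {
  "motion": [
    [0,0,0,0,0,0,6],
    [0,0,0,0,0,0,6],
    [0,0,0,0,0,0,6],
    [0,0,0,0,0,0,6],
    [0,0,0,0,0,0,6]
  ]
}}

```text
t: 14.5
ee_pos: [517.1, -49.1, 109.1]
orientation: [-2.186, 2.254, -0.001]
ft_force: [-0.8, 1.5, 5.6]
width: 12.0
```

```bash
python3 look.py
```

```text
14.5 [517.1 -49.1 109.1] [-2.186e+00  2.254e+00 -1.000e-03] [-0.8  1.5  5.6] [ 0.23  0.18 -0.17] 11.986647171883348
yaw -1.6015227533137404
head shift px 0 16.3 score 0.716 mm down 36.4
```

{"api": "move_arm", "payload": {
  "motion": [
    [0,0,0,0,0,0,6],
    [0,0,0,0,0,0,6],
    [0,0,0,0,0,0,6],
    [0,0,0,0,0,0,6],
    [0,0,0,0,0,0,6]
  ]
}}

```text
t: 14.97
ee_pos: [517.1, -49.1, 109.1]
orientation: [-2.186, 2.255, -0.001]
ft_force: [-1.0, 1.5, 4.8]
width: 11.5
```

{"api": "move_arm", "payload": {
  "motion": [
    [0,0,0,0,0,0,6],
    [0,0,0,0,0,0,6],
    [0,0,0,0,0,0,6],
    [0,0,0,0,0,0,6],
    [0,0,0,0,0,0,6]
  ]
}}

```text
t: 15.38
ee_pos: [517.0, -49.1, 109.1]
orientation: [-2.186, 2.255, -0.001]
ft_force: [-0.8, 2.0, 5.6]
width: 11.4
```

```bash
python3 look.py
```

```text
15.3833 [517.  -49.1 109.1] [-2.186e+00  2.255e+00 -1.000e-03] [-0.8  2.   5.6] [ 0.23  0.18 -0.24] 11.407337649511973
yaw -1.6015630014831868
head shift px 0 19.17 score 0.687 mm down 42.9
```

{"api": "move_arm", "payload": {
  "motion": [
    [0,0,0,0,0,0,6],
    [0,0,0,0,0,0,6],
    [0,0,0,0,0,0,6],
    [0,0,0,0,0,0,6],
    [0,0,0,0,0,0,6]
  ]
}}

```text
t: 15.85
ee_pos: [517.1, -49.1, 109.1]
orientation: [-2.186, 2.255, -0.001]
ft_force: [-1.1, 1.3, 5.3]
width: 11.9
```

{"api": "move_arm", "payload": {
  "motion": [
    [0,0,0,0,0,0,6],
    [0,0,0,0,0,0,6],
    [0,0,0,0,0,0,6],
    [0,0,0,0,0,0,6],
    [0,0,0,0,0,0,6]
  ]
}}

```text
t: 16.27
ee_pos: [517.0, -49.2, 109.1]
orientation: [-2.186, 2.255, -0.001]
ft_force: [-1.2, 2.0, 6.2]
width: 12.0
```

```bash
python3 look.py
```

```text
16.2667 [517.  -49.2 109.1] [-2.186e+00  2.255e+00 -1.000e-03] [-1.2  2.   6.2] [ 0.21  0.22 -0.16] 11.99510036740023
yaw -1.601556602935855
head shift px 1 20.61 score 0.674 mm down 46.1
```

{"api": "move_arm", "payload": {
  "motion": [
    [0,0,0,0,0,0,6],
    [0,0,0,0,0,0,6],
    [0,0,0,0,0,0,6],
    [0,0,0,0,0,0,6],
    [0,0,0,0,0,0,6]
  ]
}}

```text
t: 16.73
ee_pos: [517.0, -49.1, 109.1]
orientation: [-2.186, 2.255, -0.001]
ft_force: [-0.8, 1.4, 5.5]
width: 11.7
```

```bash
python3 look.py; python3 - <<'E'
from h import *
s=get_image("side")
cv2.imwrite("pics/c6.png",cv2.resize(s["color"][190:350,230:410],(720,640)[::1],interpolation=2)[:600,:,::-1])
E
```

```text
16.7333 [517.  -49.1 109.1] [-2.186e+00  2.255e+00 -1.000e-03] [-0.8  1.4  5.5] [ 0.32  0.17 -0.25] 11.70130689639214
yaw -1.6015358672536373
head shift px 1 20.61 score 0.674 mm down 46.1
```

View pics/c6.png

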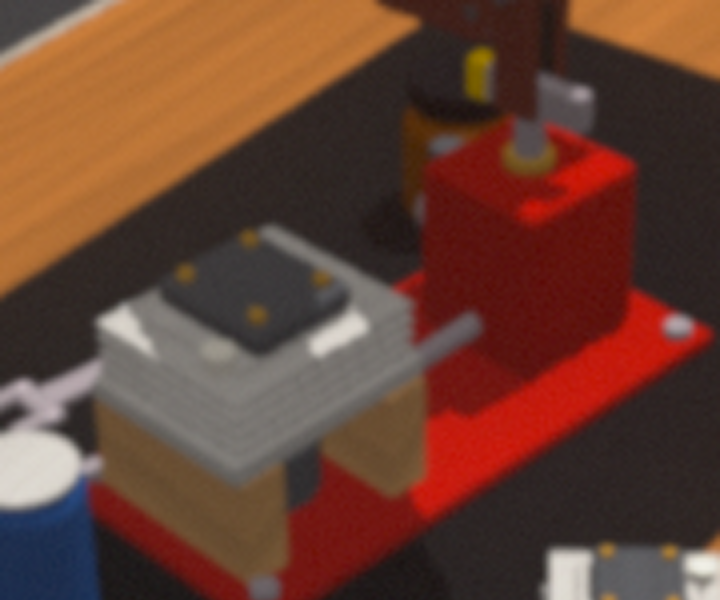

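The head is level on both blocks, and the shift has stayed at 46 mm over two looks. Opening wider, to about 1.12 rad.

{"api": "move_arm", "payload": {
  "motion": [
    [0,0,0,0,0,0.1,6],
    [0,0,0,0,0,0.2,6],
    [0,0,0,0,0,0.3,6],
    [0,0,0,0,0,0.4,6],
    [0,0,0,0,0,0.5,6]
  ]
}}

```text
t: 17.25
ee_pos: [516.9, -48.6, 109.1]
orientation: [-2.679, 1.637, -0.0]
ft_force: [-1.8, 4.4, 6.2]
width: 12.1
```

{"api": "move_arm", "payload": {
  "motion": [
    [0,0,0,0,0,0,6],
    [0,0,0,0,0,0,6],
    [0,0,0,0,0,0,6],
    [0,0,0,0,0,0,6],
    [0,0,0,0,0,0,6]
  ]
}}

```text
t: 17.67
ee_pos: [516.9, -48.7, 109.1]
orientation: [-2.677, 1.642, -0.0]
ft_force: [-0.5, 5.5, 6.1]
width: 11.9
```

{"api": "move_arm", "payload": {
  "motion": [
    [0,0,0,0,0,0,6],
    [0,0,0,0,0,0,6],
    [0,0,0,0,0,0,6],
    [0,0,0,0,0,0,6],
    [0,0,0,0,0,0,6]
  ]
}}

```text
t: 18.08
ee_pos: [516.9, -48.6, 109.1]
orientation: [-2.677, 1.642, -0.0]
ft_force: [-1.1, 5.3, 5.8]
width: 12.0
```

{"api": "move_arm", "payload": {
  "motion": [
    [0,0,0,0,0,0,6],
    [0,0,0,0,0,0,6],
    [0,0,0,0,0,0,6],
    [0,0,0,0,0,0,6],
    [0,0,0,0,0,0,6]
  ]
}}

```text
t: 18.5
ee_pos: [516.9, -48.7, 109.0]
orientation: [-2.677, 1.642, -0.0]
ft_force: [-1.5, 5.0, 5.7]
width: 11.8
```

{"api": "move_arm", "payload": {
  "motion": [
    [0,0,0,0,0,0,6],
    [0,0,0,0,0,0,6],
    [0,0,0,0,0,0,6],
    [0,0,0,0,0,0,6],
    [0,0,0,0,0,0,6]
  ]
}}

```text
t: 18.92
ee_pos: [516.9, -48.7, 109.1]
orientation: [-2.677, 1.642, -0.0]
ft_force: [-1.3, 4.4, 6.4]
width: 11.5
```

```bash
python3 look.py; python3 - <<'E'
from h import *
s=get_image("side");w=get_image("wrist")
for m in mark_of(s,"saddle")[:2]:print("saddle",m)
for m in mark_of(s,"head_underside")[:3]:print("head",m)
cv2.imwrite("pics/c7.png",np.hstack([cv2.resize(w["color"][150:390,200:440],(400,400),interpolation=2),cv2.resize(s["color"][240:350,240:350],(400,400),interpolation=2)])[:,:,::-1])
E
```

```text
18.9167 [516.9 -48.7 109.1] [-2.677  1.642 -0.   ] [-1.3  4.4  6.4] [0.67 0.19 0.32] 11.52497770082991
yaw -1.1005460014537047
head shift px 1 20.62 score 0.671 mm down 46.1
```

View pics/c7.png

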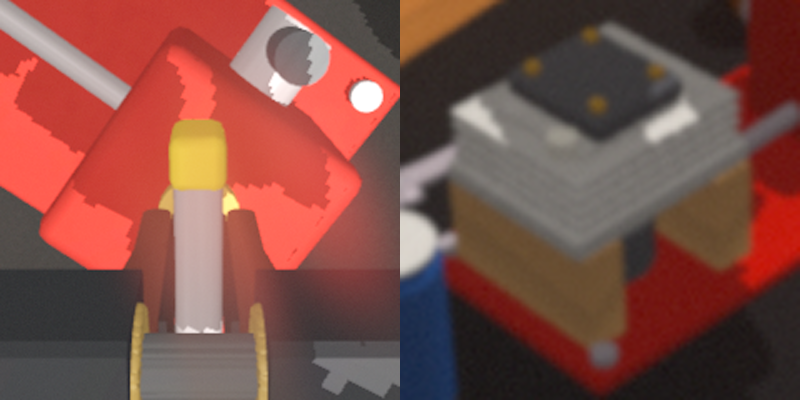

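The wrist view shows the bar still square in the fingers, so the valve is near 1.12. Opening slightly more for margin and waiting.

{"api": "move_arm", "payload": {
  "motion": [
    [0,0,0,0,0,0.07,6],
    [0,0,0,0,0,0.07,6],
    [0,0,0,0,0,0.07,6],
    [0,0,0,0,0,0.07,6],
    [0,0,0,0,0,0.07,6]
  ]
}}

```text
t: 19.58
ee_pos: [516.9, -48.6, 109.1]
orientation: [-2.732, 1.548, -0.0]
ft_force: [-1.0, 4.8, 6.1]
width: 11.9
```

{"api": "move_arm", "payload": {
  "motion": [
    [0,0,0,0,0,0,6],
    [0,0,0,0,0,0,6],
    [0,0,0,0,0,0,6],
    [0,0,0,0,0,0,6],
    [0,0,0,0,0,0,6]
  ]
}}

```text
t: 20.0
ee_pos: [516.9, -48.6, 109.1]
orientation: [-2.732, 1.548, -0.0]
ft_force: [-1.0, 3.7, 5.9]
width: 12.2
```

{"api": "move_arm", "payload": {
  "motion": [
    [0,0,0,0,0,0,6],
    [0,0,0,0,0,0,6],
    [0,0,0,0,0,0,6],
    [0,0,0,0,0,0,6],
    [0,0,0,0,0,0,6]
  ]
}}

```text
t: 20.42
ee_pos: [516.9, -48.6, 109.1]
orientation: [-2.732, 1.548, -0.0]
ft_force: [-1.7, 4.1, 6.8]
width: 12.0
```

```bash
python3 look.py
```

```text
20.4167 [516.9 -48.6 109.1] [-2.732  1.548 -0.   ] [-1.7  4.1  6.8] [0.74 0.19 0.04] 11.959557935919653
yaw -1.0311309644777311
head shift px 1 20.62 score 0.672 mm down 46.1
```

Now closing: 1.1 rad back first, then feeling for the seat.

{"api": "move_arm", "payload": {
  "motion": [
    [0,0,0,0,0,-0.11,6],
    [0,0,0,0,0,-0.22,6],
    [0,0,0,0,0,-0.33,6],
    [0,0,0,0,0,-0.44,6],
    [0,0,0,0,0,-0.55,6]
  ]
}}

```text
t: 20.88
ee_pos: [517.0, -49.1, 109.1]
orientation: [-2.205, 2.237, -0.001]
ft_force: [-1.2, 1.6, 6.2]
width: 11.7
```

{"api": "move_arm", "payload": {
  "motion": [
    [0,0,0,0,0,-0.11,6],
    [0,0,0,0,0,-0.22,6],
    [0,0,0,0,0,-0.33,6],
    [0,0,0,0,0,-0.44,6],
    [0,0,0,0,0,-0.54,6]
  ]
}}

```text
t: 21.3
ee_pos: [516.9, -49.6, 109.1]
orientation: [-1.529, 2.744, -0.001]
ft_force: [-1.6, -1.1, 5.3]
width: 11.9
```

```bash
python3 look.py
```

```text
21.3 [516.9 -49.6 109.1] [-1.529e+00  2.744e+00 -1.000e-03] [-1.6 -1.1  5.3] [-0.2   0.37  0.46] 11.85600706755529
yaw -2.125176889428049
head shift px 1 20.6 score 0.674 mm down 46.1
```

{"api": "move_arm", "payload": {
  "motion": [
    [0,0,0,0,0,-0.01,6],
    [0,0,0,0,0,-0.02,6],
    [0,0,0,0,0,-0.03,6]
  ]
}}

```text
t: 21.6
ee_pos: [516.8, -49.7, 109.1]
orientation: [-1.494, 2.763, -0.001]
ft_force: [-1.3, -1.3, 5.4]
width: 12.0
```

```bash
python3 look.py
```

```text
21.6 [516.8 -49.7 109.1] [-1.494e+00  2.763e+00 -1.000e-03] [-1.3 -1.3  5.4] [-0.13  0.27  0.38] 12.04408928595407
yaw -2.15040740469416
head shift px 1 20.59 score 0.675 mm down 46.0
```

{"api": "move_arm", "payload": {
  "motion": [
    [0,0,0,0,0,-0.01,6],
    [0,0,0,0,0,-0.02,6],
    [0,0,0,0,0,-0.03,6]
  ]
}}

```text
t: 21.9
ee_pos: [516.9, -49.7, 109.1]
orientation: [-1.452, 2.785, -0.001]
ft_force: [-1.3, -2.2, 6.3]
width: 11.7
```

```bash
python3 look.py
```

```text
21.9 [516.9 -49.7 109.1] [-1.452e+00  2.785e+00 -1.000e-03] [-1.3 -2.2  6.3] [-0.2   0.27  0.36] 11.69867367131829
yaw -2.18024399091578
head shift px 1 20.58 score 0.674 mm down 46.0
```

{"api": "move_arm", "payload": {
  "motion": [
    [0,0,0,0,0,-0.01,6],
    [0,0,0,0,0,-0.02,6],
    [0,0,0,0,0,-0.02,6]
  ]
}}

```text
t: 22.2
ee_pos: [516.8, -49.7, 109.1]
orientation: [-1.424, 2.8, -0.001]
ft_force: [-1.2, -0.9, 6.5]
width: 11.6
```

```bash
python3 look.py|head -2
```

```text
22.2 [516.8 -49.7 109.1] [-1.424e+00  2.800e+00 -1.000e-03] [-1.2 -0.9  6.5] [-0.18  0.32  0.32] 11.617361879032524
yaw -2.200335477444459
```

{"api": "move_arm", "payload": {
  "motion": [
    [0,0,0,0,0,-0.01,6],
    [0,0,0,0,0,-0.02,6],
    [0,0,0,0,0,-0.02,6]
  ]
}}

```text
t: 22.5
ee_pos: [516.8, -49.7, 109.1]
orientation: [-1.396, 2.814, -0.001]
ft_force: [-1.9, -2.5, 6.1]
width: 11.8
```

```bash
python3 look.py|head -2
```

```text
22.5 [516.8 -49.7 109.1] [-1.396e+00  2.814e+00 -1.000e-03] [-1.9 -2.5  6.1] [-0.19  0.32  0.34] 11.822111713726489
yaw -2.220329899005422
```

{"api": "move_arm", "payload": {
  "motion": [
    [0,0,0,0,0,-0.01,6],
    [0,0,0,0,0,-0.02,6],
    [0,0,0,0,0,-0.02,6]
  ]
}}

```text
t: 22.8
ee_pos: [516.8, -49.7, 109.1]
orientation: [-1.369, 2.827, -0.002]
ft_force: [-1.8, -1.4, 5.3]
width: 11.7
```

```bash
python3 look.py|head -2
```

```text
22.8 [516.8 -49.7 109.1] [-1.369e+00  2.827e+00 -2.000e-03] [-1.8 -1.4  5.3] [-0.18  0.31  0.56] 11.679192378560852
yaw -2.239838602414925
```

{"api": "move_arm", "payload": {
  "motion": [
    [0,0,0,0,0,-0.01,6],
    [0,0,0,0,0,-0.02,6],
    [0,0,0,0,0,-0.02,6]
  ]
}}

```text
t: 23.1
ee_pos: [516.8, -49.7, 109.1]
orientation: [-1.341, 2.841, -0.002]
ft_force: [-1.3, -1.5, 5.5]
width: 12.3
```

```bash
python3 look.py|head -2
```

```text
23.1 [516.8 -49.7 109.1] [-1.341e+00  2.841e+00 -2.000e-03] [-1.3 -1.5  5.5] [-0.18  0.3   0.68] 12.307109124199478
yaw -2.2594462142895293
```

The moment rose from 0.34 to 0.56 and then 0.68 N m, at about 8 N m/rad. That puts the valve on its seat at about -0.04, snug and well short of -0.12. Letting go and lifting clear.

{"api": "move_arm", "payload": {
  "motion": [
    [0,0,0,0,0,0,40],
    [0,0,0,0,0,0,40],
    [0,0,0,0,0,0,40],
    [0,0,0,0,0,0,40],
    [0,0,0,0,0,0,40]
  ]
}}

```text
t: 23.57
ee_pos: [516.4, -49.4, 108.3]
orientation: [1.339, -2.842, -0.001]
ft_force: [-0.3, 0.2, -0.8]
width: 39.3
```

{"api": "move_arm", "payload": {
  "motion": [
    [0,0,12,0,0,0,40],
    [0,0,30,0,0,0,40],
    [0,0,55,0,0,0,40],
    [0,0,80,0,0,0,40],
    [0,0,110,0,0,0,40]
  ]
}}

```text
t: 23.98
ee_pos: [515.5, -49.3, 218.5]
orientation: [1.338, -2.84, -0.002]
ft_force: [0.6, -0.3, -0.5]
width: 40.1
```

```bash
python3 look.py; python3 - <<'E'
from h import *
from workcell import *
o=get_obs();print(o["qpos"])
w=get_image("wrist");cv2.imwrite("pics/w3.png",w["color"][:,:,::-1])
print(np.round(ray(w,240,320),3).tolist(), mark_of(w,"saddle")[:1], mark_of(w,"valve_grip")[:1])
E
```

```text
23.9833 [515.5 -49.3 218.5] [ 1.338e+00 -2.840e+00 -2.000e-03] [ 0.6 -0.3 -0.5] [ 0.03 -0.03 -0.03] 40.08356163184031
yaw -2.2610562397618104
head shift px 2 20.57 score 0.563 mm down 46.0
[-1.18342889e-01  2.24803279e-01  1.82832946e+00  9.39394300e-05
  1.08125290e+00  2.14267385e+00]
[[570.731, -93.462, 420.437], [-0.185, 0.153, -0.971]] [] [{'location': [244.1, 323.0], 'p': 0.65}]
```

View pics/w3.png

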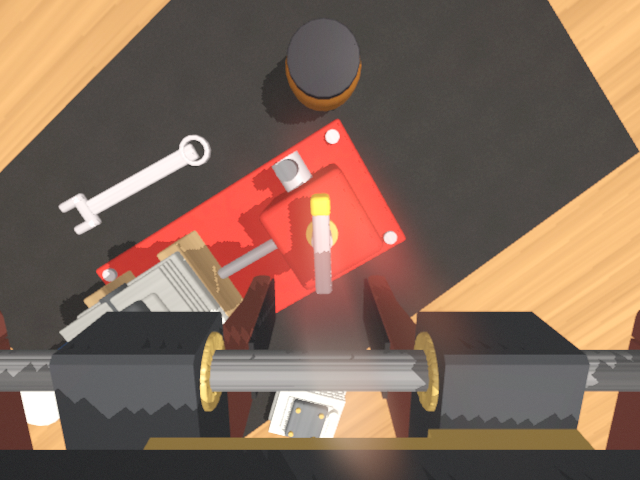

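The bar is still where I left it, from (320,200) to (323,290), and the jar and wrench are undisturbed. The last picture compares the gap under the head before and after the wide opening, with the saddle outlines I would expect drawn on it.

```bash
python3 - <<'E'
from h import *
s=get_image("side")
b=cv2.imread("pics/c6.png"); # rows190-340, cols230-410 at 4x
x0,y0,x1,y1=280,285,330,330
B=b[(y0-190)*4:(y1-190)*4,(x0-230)*4:(x1-230)*4]
A=cv2.resize(s["color"][190:350,230:410],(720,640),interpolation=2)[:600,:,::-1][(y0-190)*4:(y1-190)*4,(x0-230)*4:(x1-230)*4]
yaw=-.153;v=np.array([516.5,-49.5]);c=v+185*np.array([-np.sin(yaw),np.cos(yaw)]);print("saddle axis",c)
B,A=[cv2.resize(i,(400,360)) for i in(B,A)]
C=[np.clip(i.astype(float)*2.2,0,255).astype(np.uint8) for i in (B,A)]
D=C[1].copy()
for z,col in((70,(0,255,255)),(58,(0,255,255)),(53,(0,255,0)),(41,(0,255,0))):
  P=np.array([proj(s,[c[0]+24*np.cos(t),c[1]+24*np.sin(t),z]) for t in np.linspace(0,6.3,60)])
  for im in (D,):cv2.polylines(im,[((P-[x0,y0])*8).astype(int)],True,col,1)
cv2.imwrite("pics/c8.png",cv2.resize(np.hstack([C[0],C[1]]+[D]),(800,240)))
print("mean diff in gap",np.abs(B.astype(float)-A)[120:300,100:330].mean())
for m in mark_of(get_image("side"),"can_center")[:1]:print("can",m,)
t=get_image("top")
for l,z in(("can_center",50),("jar_center",42),("wrench",3)):
  for m in mark_of(t,l)[:1]:print(l,np.round(atz(t,*m["location"],z)))
E
```

```text
saddle axis [544.69469723 133.33888823]
mean diff in gap 4.76427536231884
can {'location': [329.4, 237.4], 'p': 0.79}
can_center [564. 275.  50.]
wrench [670.  86.   3.]
```

View pics/c8.png

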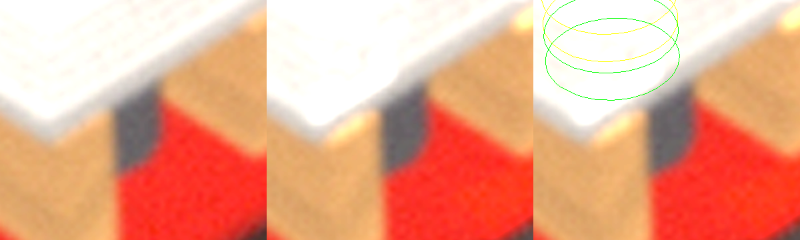

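```bash
python3 -c "
from workcell import *
print(get_obs()['ft_force']);print(close_job())"
```

```text
[-0.27252164  0.23903685  0.03472706]
the job is handed in; nothing more can be done
None
```

I handed the job in at about 24 s. Every step was done, but I could not see the saddle drop directly.

- **Lowering:** I turned the T-bar open in small steps until the head began to sink at about 0.57 rad. I then held it at about 0.63 rad, where it sank at 7–9 mm/s until it stood on both blocks. The camera measured 46 mm of travel, against the 45 mm expected, and the reading then stayed constant.
- **Dropping the saddle:** I held the valve between about 1.12 and 1.2 rad for about 3 s, longer than the drop should take. The head hides the saddle from the cameras, so the 10 mm clearance rests on that angle and time. The bar was still square in the fingers and had turned with them.
- **Closing:** I closed until the moment rose from 0.34 to 0.68 N m, which puts the valve at about -0.04 rad. That is snug and well short of over-tightened. I then let go and lifted clear, and the force reading was about zero.

**Other checks:**
- **First grasp:** it closed on nothing, because the fingertips sit about 26 mm higher than the reported tool point. I corrected for this with no contact.
- **Bar angle:** the final picture hints that the bar sprang back by up to 0.03 rad after release, still shut.
- **Can, wrench and jar:** the can and wrench measured within 7 mm of where they started, about the scatter of the marks. The jar was not detected in the final top view because the arm was in the way, but the last wrist picture shows it standing undisturbed.

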